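# Take the sliding divider out of the condiment rack

### The job

The divider of the condiment rack is to be washed. Set the two things standing between it and the open mouth of its track upright on the cork mat, slide the divider along the track to the mouth, lift it out and stand it upright in the middle of the saucer; then put the two things back on the rack, each exactly where it stood before. Leave the thing behind the divider, the matchbox and the teaspoon where they are, and tip nothing over.

Things in the scene. Friction and masses are not known exactly. Their poses are not given: they have to be found in the camera images.
- rack: fixed wooden rack 70 (x) x 320 (y) x 21 high; origin: centre of underside. T-track along y: channel 36 wide, floor at 6, under two pale lips (z 15 to 21) 16 apart, over y -100 to 160; +y end closed, mouth at -y end. Jar, shaker and glass stand on the lips (z 21), on cork marks at y = -68, 2, 125 (+-3), in any order. Divider starts at y 56 to 66: what is at -68 and 2 blocks it, at 125 is behind it
- rack_mouth (a point): middle of the mouth on the channel floor, at rack x = 0, y = -132, z = 6. The mouth, y -160 to -100, has no lips and is open above and at its end: with the divider's origin here its foot is free of the lips and lifts straight out
- divider: white plate on a slippery grey nylon T foot, 0.08 to 0.17 kg; origin: centre of foot's underside, z up. Foot 30 (x) x 44 (y) x 6; neck 10 (x) wide; plate 40 (x) x 20 (y) from 20 to 68 high. Grip across the 40 mm, low, about 46 above the origin. It stands on the channel floor, axes parallel to the rack's, 3 mm play at each side and upward; under the lips it cannot be lifted
- spice_jar: clear glass spice jar with black screw cap, round, 43 diameter x 96 high (glass body to 78, 0.1 to 0.21 kg); grip about 60 above its foot; origin at the centre of its underside, z up
- salt_shaker: glass shaker with white perforated cap, round, body 42 diameter to 60 high, cap 35 diameter to 80 high, 0.1 to 0.2 kg; grip about 48 above its foot; origin at the centre of its underside, z up
- tea_glass: tulip-shaped tea glass, 58 diameter at the rim x 90 high, about 44 at the foot; its contact shape is a plain convex hull (no waist); 0.08 to 0.16 kg; grip about 52 above its foot; origin at the centre of its underside, z up
- cork_mat: fixed square cork mat 130 x 130 x 4 thick, on one side of the rack; origin at the centre of its underside; its sides run along world x and y
- saucer: loose empty tea saucer, 109 diameter, rim 14 high, flat middle of 31 radius 5 above the worktop, on the other side of the rack; origin at the centre of its underside
- matchbox: matchbox 36 x 54 x 15 lying in front of the rack (robot side); origin at the centre of its underside; leave it
- teaspoon: teaspoon 128 long, 26 wide, 10 high, lying just behind the rack along it; origin at its middle, underside; leave it

How it is judged:
On the way, in this order (a step that is already met when the one before it is completed fails the run):
1. both things in the divider's way stand on the cork mat; the one behind it is still in its place (((x of spice_jar in the frame of cork_mat between -0.065 and 0.065 m and y of spice_jar in the frame of cork_mat between -0.065 and 0.065 m and z of spice_jar in the frame of cork_mat between 0 and 0.012 m and angle between spice_jar's own z axis and vertical below 0.15 rad and linear speed of spice_jar below 0.03 m/s) or (distance of spice_jar from where it was at the start of the episode below 0.015 m and y of spice_jar in the frame of rack above 0.09 m)) and ((x of salt_shaker in the frame of cork_mat between -0.065 and 0.065 m and y of salt_shaker in the frame of cork_mat between -0.065 and 0.065 m and z of salt_shaker in the frame of cork_mat between 0 and 0.012 m and angle between salt_shaker's own z axis and vertical below 0.15 rad and linear speed of salt_shaker below 0.03 m/s) or (distance of salt_shaker from where it was at the start of the episode below 0.015 m and y of salt_shaker in the frame of rack above 0.09 m)) and ((x of tea_glass in the frame of cork_mat between -0.065 and 0.065 m and y of tea_glass in the frame of cork_mat between -0.065 and 0.065 m and z of tea_glass in the frame of cork_mat between 0 and 0.012 m and angle between tea_glass's own z axis and vertical below 0.15 rad and linear speed of tea_glass below 0.03 m/s) or (distance of tea_glass from where it was at the start of the episode below 0.015 m and y of tea_glass in the frame of rack above 0.09 m))), for 0.2 s.
2. the divider stands upright in the middle of the saucer (horizontal distance between divider and saucer below 0.015 m and z of divider in the frame of saucer between 0.002 and 0.013 m and angle between divider's own z axis and vertical below 0.12 rad and linear speed of divider below 0.03 m/s), for 0.2 s.
At the end, for the whole second after the job is handed in: the divider stands upright (within 0.12 rad) on the saucer, its foot within 15 mm of the saucer's centre; the spice jar, the salt shaker and the tea glass all stand upright within 15 mm of where each stood at the start; all released and at rest (all of step 2 and distance of each of spice_jar, salt_shaker, tea_glass from where it was at the start of the episode below 0.015 m and angle between each of spice_jar, salt_shaker, tea_glass's own z axis and vertical below 0.12 rad and linear speed of each of spice_jar, salt_shaker, tea_glass below 0.02 m/s); the robot touches nothing.
It fails at once if the thing behind the divider is moved out of its place ((distance of spice_jar from where it was at the start of the episode above 0.015 m and y of spice_jar in the frame of rack between 0.095 and 0.155 m and x of spice_jar in the frame of rack between -0.03 and 0.03 m and z of spice_jar in the frame of rack below 0.07 m) or (distance of salt_shaker from where it was at the start of the episode above 0.015 m and y of salt_shaker in the frame of rack between 0.095 and 0.155 m and x of salt_shaker in the frame of rack between -0.03 and 0.03 m and z of salt_shaker in the frame of rack below 0.07 m) or (distance of tea_glass from where it was at the start of the episode above 0.015 m and y of tea_glass in the frame of rack between 0.095 and 0.155 m and x of tea_glass in the frame of rack between -0.03 and 0.03 m and z of tea_glass in the frame of rack below 0.07 m)).
It fails at once if a thing from the rack or the divider is tipped over (angle between any of spice_jar, salt_shaker, tea_glass, divider's own z axis and vertical above 0.7 rad).
It fails at once if the matchbox or the teaspoon is moved by more than 20 mm (distance of any of matchbox, teaspoon from where it was at the start of the episode above 0.02 m).
It also fails if it takes over 122 s, if anything falls off the work surface, if the arm or the gripper's body presses on something with over 40 N, if the wrist force passes 120 N, or if a joint passes its speed limit or range.

### The arm

A 6-joint arm with a two-finger parallel gripper is mounted at the origin on a cart in front of the work surface, level with it; the furniture and walls round the work are solid. World frame = base frame: x ahead of the robot, y to its left, z up, the work surface at z = 0. Lengths are in m, angles in rad, forces in N, time in s.
With the tool pointing down it reaches from about 0.375 to 0.9 m from the base axis. Payload 3.1 kg.
Tool frame: the origin (TCP) lies midway between the tips of the shut fingers; the grasp point (between the pads) lies robot.grip_depth behind it (robot.grip_depth is the distance from the TCP to the grasp point, in m); z points along the fingers, y is the line along which they close (so a half turn about z gives the same grasp; the last joint's range is limited). The gripper opens to 87 mm and grips with 3 to 60 N. Pads are 19 mm wide; open, the fingers measure 117 mm over their backs; the gripper's body (75 mm by 190 mm) begins 51 mm behind the grasp point.
Start: joints at [0.934, 0.527, 1.433, -0, 1.181, -0.178], TCP at [0.276, 0.561, 0.223] pointing down, gripper open.
Joint ranges: [-3.08, 3.08], [-0.75, 2.2], [0.22, 2.44], [-1.43, 4.57], [0, 2.65], [-2.85, 2.85]. Speed limits (rad/s): [2.79, 2.79, 3.14, 3.14, 3.14, 3.14].

### API

Orientations are given as a unit quaternion [x, y, z, w].
In Python, from rig import robot gives the robot as it stands.
- The arm moves only by the tool creep_tool, called after "Emit:" as name(argument=value, ...), one argument or row to a line, values as JSON. Schema: {"type":"object","properties":{"steps":{"type":"array","items":{"type":"array","items":{"type":"number"},"minItems":4,"maxItems":4},"minItems":1,"maxItems":20},"jaw":{"type":"number"},"clamp_n":{"type":"number"},"only":{"type":"string"},"quiet":{"type":"boolean"},"lines":{"type":"string"}},"required":["steps"],"additionalProperties":false}. steps is a list of rows, 1 to 20 of them, each of 4 numbers: dx, dy, dz in m, then a turn about the tool's z in rad; each row shifts and turns the commanded pose from where the row before left it, along the tool's axes as they then stand; what a row does not reach is not made up. A row lasts 1/12 s, in which the tool goes at most 0.0417 m and 0.125 rad, less where a joint would pass 70% of its speed; a pose out of reach is approached as far as the arm can. jaw is the finger opening in m, set as the call begins (left out keeps the last). The fingers move at their own pace and stop on an object; clamp_n is the grip in N (left out, the last holds). Time passes only in rows, so rows that do not move let the fingers close. The tool returns the time, the measured TCP pose, the force, the opening and the grip force at its end. only (a regular expression) keeps the lines of the reply that match it, lines (a string "A,B") keeps lines A to B, and quiet returns only ok. Input that does not fit is refused with a message, and nothing moves.
- robot.get_obs(): the state, without advancing time (a new reading comes with each control period).
- robot.camera(name): name is "side" or "top"; returns a dict with "img" (420x560x3 uint8, red, green, blue), "fx", "fy", "cx", "cy" (pixels), "xyz" and "attitude" of the camera in the world. Camera axes: x right, y down, z forward; pixel columns grow to the right and rows downward; lengths in m; the calibration is good to about 2 mm. A picture is of the moment at which its call begins. There is no depth.
- robot.hand_in(): hands the job in; it is judged then, once.
The state is a dict: "time": time; "q": joint angles; "joint_velocities": joint speeds; "joint_torque": joint torques, N m; "position": TCP position; "tool_rot": TCP orientation; "ft_force": force on the tool from outside, world axes, zero at the start; "moment": the same for the moment, N m; "grip_width": finger opening in m; "grip_force": force on a finger pad.
Only numpy, scipy, OpenCV 4.12 (cv2) and the standard library are available. Lean on these libraries where they do the work, as an engineer would, in place of code of your own. Each camera call takes 0.05 s, during which the arm holds its last target. There are 200 camera calls.

## Working session

There is one attempt and no reset: what is moved stays moved. The work goes in short steps, Python scripts to look and compute and a tool call to move; the robot and the scene stay as the last step left them, time stands still between calls to the robot, and variables do not carry over. Pictures are saved under pics/ and viewed, at most 14 in all, crops included, and the job is handed in when it is done.

```bash
ls; mkdir -p pics; python3 - <<'E'
from rig import robot
import cv2
for n in("top","side"):
    c=robot.camera(n); cv2.imwrite(f"pics/{n}0.png",c["img"][:,:,::-1]); print(n,{k:c[k] for k in c if k!="img"})
o=robot.get_obs(); print(o["position"],o["tool_rot"],robot.grip_depth,o["grip_width"],o["time"])
E
```

```text
pics
top {'fx': 421.110382204131, 'fy': 421.110382204131, 'cx': 280.558157210707, 'cy': 206.60946539705398, 'xyz': array([ 0.37832491, -0.00123824,  0.97344269]), 'attitude': array([ 0.71495873, -0.69439254,  0.05664912, -0.05868462])}
side {'fx': 405.31177341680507, 'fy': 405.31177341680507, 'cx': 279.9072387438517, 'cy': 207.45345257286584, 'xyz': array([0.36787407, 0.43641585, 0.91682069]), 'attitude': array([-0.20041091,  0.94477197, -0.25488342,  0.04770577])}
[0.27581206 0.56010301 0.22166495] [ 2.26936995e-01  9.73908943e-01 -9.06492714e-04 -3.86391225e-04] 0.0187 0.0868766614809776 0.1
```

View pics/top0.png

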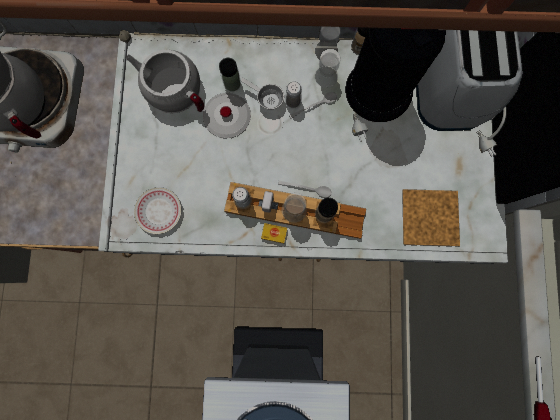

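View pics/side0.png

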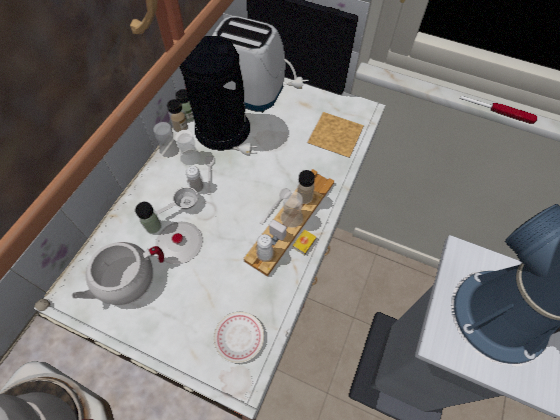

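The top view shows the rack spanning (226,198) to (365,225) with its mouth on the right. On it are the shaker at (241,198), behind the divider at (268,200), then the glass at (296,207) and the jar at (328,209). The mat is at (431,217), the saucer at (158,211), the matchbox at (274,233), and the spoon at (305,187). The side view agrees. Next I'll zoom in.

```bash
cat > h.py <<'E'
import numpy as np, cv2
from scipy.spatial.transform import Rotation as R
from rig import robot
def cam(n):
    c=robot.camera(n); c["R"]=R.from_quat(c["attitude"]).as_matrix(); return c
def ray(c,u,v):
    d=c["R"]@np.array([(u-c["cx"])/c["fx"],(v-c["cy"])/c["fy"],1]); return c["xyz"],d/np.linalg.norm(d)
def plane(c,u,v,z):
    o,d=ray(c,u,v); return o+d*(z-o[2])/d[2]
def tri(c1,p1,c2,p2):
    o1,d1=ray(c1,*p1);o2,d2=ray(c2,*p2)
    s=np.linalg.lstsq(np.c_[d1,-d2],o2-o1,rcond=None)[0]
    a,b=o1+s[0]*d1,o2+s[1]*d2; return (a+b)/2,np.linalg.norm(a-b)
def proj(c,p):
    q=c["R"].T@(np.asarray(p)-c["xyz"]); return c["fx"]*q[0]/q[2]+c["cx"],c["fy"]*q[1]/q[2]+c["cy"]
def crop(c,x0,y0,x1,y1,s,f):
    cv2.imwrite(f,cv2.resize(c["img"][y0:y1,x0:x1,::-1],None,fx=s,fy=s,interpolation=cv2.INTER_CUBIC))
E
python3 - <<'E'
from h import *
t=cam("top");s=cam("side")
print(t["R"].round(3).tolist(),s["R"].round(3).tolist())
crop(t,215,170,375,250,5,"pics/t1.png"); crop(s,235,160,345,280,5,"pics/s1.png")
# mat / saucer by masks
def cen(c,lo,hi,box):
    x0,y0,x1,y1=box;h=cv2.cvtColor(c["img"],cv2.COLOR_RGB2HSV)[y0:y1,x0:x1]
    m=cv2.inRange(h,lo,hi);cs,_=cv2.findContours(m,0,1);k=cv2.convexHull(np.vstack([a for a in cs if cv2.contourArea(a)>3])).reshape(-1,2)
    return k+[x0,y0]
for c,b in((t,(390,175,475,260)),(s,(300,105,375,162))):
    k=cen(c,(5,80,60),(28,255,255),b).astype(np.float32);r=cv2.approxPolyDP(k,6,True).reshape(-1,2)
    print("mat",[plane(c,*p,.004)[:2].round(3).tolist() for p in r])
for c,b in((t,(125,180,190,245)),(s,(205,300,275,372))):
    k=cen(c,(165,50,60),(180,255,255),b).astype(np.float32);w=np.array([plane(c,*p,.012)[:2] for p in k],np.float32)
    print("saucer red ring",cv2.minEnclosingCircle(w),cv2.fitEllipse(w))
E
```

```text
[[0.029, -0.986, 0.163], [-1.0, -0.029, 0.005], [-0.0, -0.163, -0.987]] [[-0.915, -0.354, 0.192], [-0.403, 0.79, -0.462], [0.012, -0.501, -0.866]]
mat [[0.586, -0.282], [0.587, -0.409], [0.461, -0.409], [0.459, -0.282]]
mat [[0.586, -0.409], [0.463, -0.409], [0.461, -0.284], [0.585, -0.283]]
saucer red ring ((0.5200415253639221, 0.288321316242218), 0.047288019210100174) ((0.5199992060661316, 0.2883252501487732), (0.0935264453291893, 0.09364595264196396), 175.12307739257812)
saucer red ring ((0.5209611058235168, 0.2863119840621948), 0.047141727060079575) ((0.5209546685218811, 0.2863474488258362), (0.09271156787872314, 0.09375935047864914), 13.048724174499512)
```

View pics/t1.png

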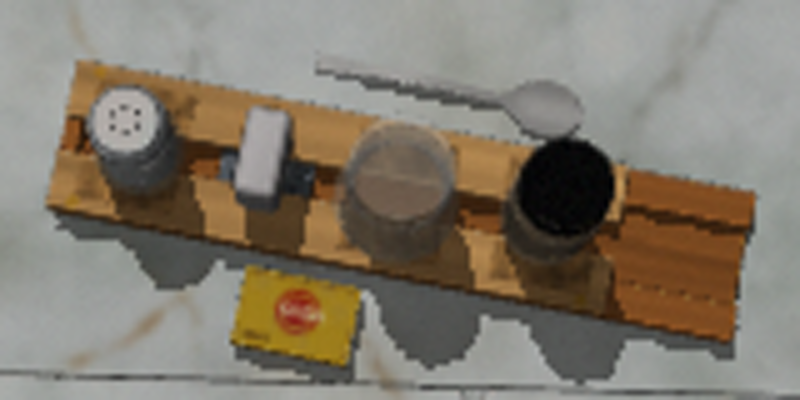

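View pics/s1.png

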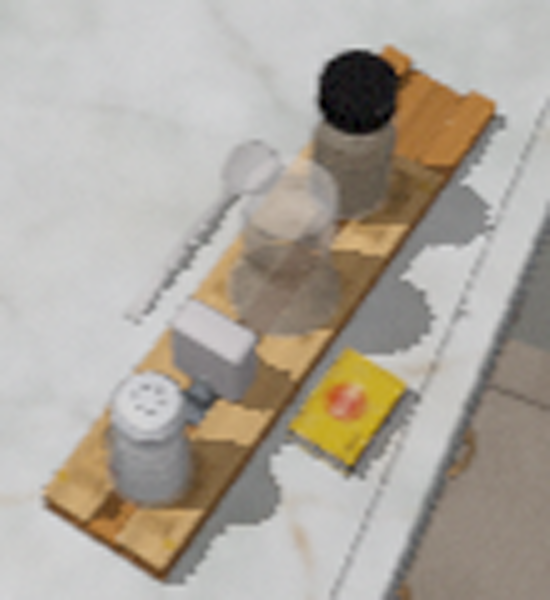

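```bash
python3 - <<'E'
from h import *
t=cam("top");s=cam("side")
T=lambda x,y:(215+x/5-.4,170+y/5-.4); S=lambda x,y:(235+x/5-.4,160+y/5-.4)
tc=dict(TL=(78,60),TR=(756,190),BR=(733,342),BL=(48,207)); w={}
for k,p in tc.items():
    w[k]=plane(t,*T(*p),.021)[:2]; print(k,w[k].round(4), plane(t,*T(*p),.015)[:2].round(4))
sc=dict(TL=(48,492),TR=(390,48),BR=(494,103),BL=(165,570))
for k,p in sc.items(): print("side",k,plane(s,*S(*p),.021)[:2].round(4))
print("len",np.linalg.norm(w["TL"]-w["TR"]),np.linalg.norm(w["BL"]-w["BR"]),np.linalg.norm(w["TL"]-w["BL"]),np.linalg.norm(w["TR"]-w["BR"]))
for k in tc: print("tri",k,tri(t,T(*tc[k]),s,S(*sc[k])))
for n,a,b,h in(("jar",(567,187),(359,80),.117),("shaker",(125,118),(150,397),.101),("div",(264,153),(214,337),.074),("glass",(400,170),(291,195),.111),("divc1",(250,107),(190,298),.074),("divc2",(292,112),(258,352),.074)):
    p,e=tri(t,T(*a),s,S(*b)); print(n,p.round(4),round(e,4),"top@h",plane(t,*T(*a),h)[:2].round(4),"side@h",plane(s,*S(*b),h)[:2].round(4))
E
```

```text
TL [0.5904 0.1221] [0.5918 0.1228]
TR [ 0.5386 -0.1915] [ 0.5396 -0.1927]
BR [ 0.4685 -0.1808] [ 0.4691 -0.1819]
BL [0.5213 0.1324] [0.5222 0.1333]
side TL [0.5884 0.1197]
side TR [ 0.5344 -0.1878]
side BR [ 0.4708 -0.1773]
side BL [0.5213 0.1326]
len 0.31779056898268204 0.31764865328571074 0.06996691043125455 0.07088090341586296
tri TL (array([0.58829358, 0.12135416, 0.02589272]), np.float64(0.0020738887972688103))
tri TR (array([ 0.53773453, -0.19286513,  0.0140125 ]), np.float64(0.003987506271069295))
tri BR (array([ 0.47037241, -0.1821013 ,  0.01392877]), np.float64(0.0023860352554152123))
tri BL (array([0.5213144 , 0.13249081, 0.02065704]), np.float64(2.359935948953683e-05))
jar [ 0.5214 -0.0938  0.1223] 0.0017 top@h [ 0.5214 -0.0944] side@h [ 0.5232 -0.0974]
shaker [0.5471 0.0902 0.1048] 0.0007 top@h [0.5482 0.0907] side@h [0.5475 0.0886]
div [0.5411 0.0328 0.0657] 0.0003 top@h [0.5397 0.0325] side@h [0.5392 0.0368]
glass [ 0.5275 -0.0255  0.1158] 0.0014 top@h [ 0.5276 -0.0256] side@h [ 0.5291 -0.0283]
divc1 [0.5522 0.0378 0.1054] 0.0026 top@h [0.5599 0.0393] side@h [0.558  0.0225]
divc2 [0.5419 0.0223 0.052 ] 0.0407 top@h [0.5582 0.0209] side@h [0.5173 0.0356]
```

```bash
cat >> h.py <<'E'
RC=np.array([.5301,-.0300]); YAW=-.1623
ry=np.array([-np.sin(YAW),np.cos(YAW)]); rx=np.array([np.cos(YAW),np.sin(YAW)])
G=robot.grip_depth
def rack(x,y): return RC+rx*x+ry*y
def go(xy,zgrasp):
    "delta in the tool's axes from the measured pose; yaw error to rack x"
    o=robot.get_obs(); M=R.from_quat(o["tool_rot"]).as_matrix()
    tgt=np.r_[xy,zgrasp-G]; d=M.T@(tgt-o["position"])
    e=np.arctan2(M[1,1],M[0,1])-YAW
    print("delta",d.round(4),"tool turn needed",round(float((e+np.pi/2)%np.pi-np.pi/2),4),"pos",o["position"].round(4),"w",round(o["grip_width"],4),"F",o["ft_force"].round(1),"t",o["time"],"q6",round(o["q"][5],2))
E
```

Emit:
creep_tool(
  steps=[
    [0,0,0,0.1],
    [0,0,0,0.1],
    [0,0,0,0.1],
    [0,0,0,0.1],
    [0,0,0,0.1],
    [0,0,0,0.1],
    [0,0,0,0.1],
    [0,0,0,0.1],
    [0,0,0,0.1],
    [0,0,0,0.1],
    [0,0,0,0.1],
    [0,0,0,0.1],
    [0,0,0,0.075],
    [0,0,0,0],
    [0,0,0,0],
  ],
  jaw=0.087,
)

```text
time: 1.55
position: [0.2761, 0.5606, 0.2225]
tool_rot: [0.761, 0.648, -0.0, 0.0]
ft_force: [0.6, 0.2, 0.3]
grip_width: 0.087
grip_force: 0.0
```

```bash
python3 -c "
from h import *
go([.5215,-.096],.24)"
```

```text
delta [-0.6091  0.3468  0.0013] tool turn needed 0.0023 pos [0.2761 0.5606 0.2225] w 0.087 F [0.6 0.2 0.3] t 1.55 q6 1.09
```

Emit:
creep_tool(
  steps=[
    [-0.032,0.018,0,0],
    [-0.032,0.018,0,0],
    [-0.032,0.018,0,0],
    [-0.032,0.018,0,0],
    [-0.032,0.018,0,0],
    [-0.032,0.018,0,0],
    [-0.032,0.018,0,0],
    [-0.032,0.018,0,0],
    [-0.032,0.018,0,0],
    [-0.032,0.018,0,0],
    [-0.032,0.018,0,0],
    [-0.032,0.018,0,0],
    [-0.032,0.018,0,0],
    [-0.032,0.018,0,0],
    [-0.032,0.018,0,0],
    [-0.032,0.018,0,0],
    [-0.032,0.018,0,0],
    [-0.032,0.018,0,0],
    [-0.032,0.018,0,0],
    [0,0,0,0],
  ],
)

```text
time: 3.22
position: [0.5196, -0.1015, 0.2231]
tool_rot: [0.763, 0.646, 0.001, 0.004]
ft_force: [1.5, 0.1, -0.1]
grip_width: 0.0866
grip_force: 0.0
```

```bash
python3 -c "
from h import *
go([.5215,-.096],.081)"
```

```text
delta [ 6.300e-03 -1.000e-04  1.608e-01] tool turn needed -0.003 pos [ 0.5196 -0.1015  0.2231] w 0.0866 F [ 1.5  0.1 -0.1] t 3.2167 q6 -0.24
```

Emit:
creep_tool(
  steps=[
    [0.006,0,0,0],
    [0,0,0.03,0],
    [0,0,0.03,0],
    [0,0,0.03,0],
    [0,0,0,0],
    [0,0,0,0],
  ],
)

```text
time: 3.72
position: [0.5149, -0.0865, 0.1317]
tool_rot: [0.761, 0.648, -0.001, -0.002]
ft_force: [-0.4, -0.3, 0.4]
grip_width: 0.0875
grip_force: 0.0
```

```bash
python3 -c "
from h import *
go([.5215,-.096],.081)
c=cam('side');crop(c,235,120,345,240,5,'pics/s2.png')"
```

```text
delta [-0.0084  0.0083  0.0693] tool turn needed 0.0025 pos [ 0.5149 -0.0865  0.1317] w 0.0875 F [-0.4 -0.3  0.4] t 3.7167 q6 -0.22
```

View pics/s2.png

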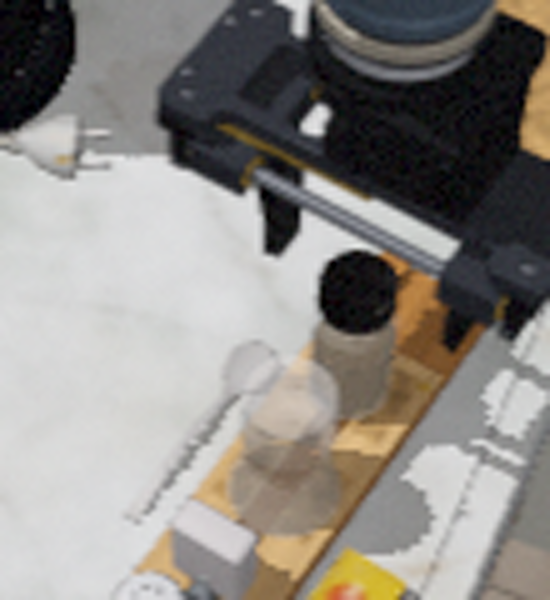

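The side view shows the gripper straddling the jar, with the cap at crop (358,290), one finger beyond it, and one on the near side. I'll correct the small offset and go down.

Emit:
creep_tool(
  steps=[
    [-0.008,0.008,0,0],
    [0,0,0,0],
    [0,0,0,0],
    [0,0,0,0],
  ],
)

```text
time: 4.1
position: [0.524, -0.0983, 0.1338]
tool_rot: [0.762, 0.647, 0.001, 0.001]
ft_force: [-0.5, 0.2, 1.2]
grip_width: 0.0874
grip_force: 0.0
```

```bash
python3 -c "
from h import *
go([.5215,-.096],.081)"
```

```text
delta [ 0.0019 -0.003   0.0715] tool turn needed -0.0 pos [ 0.524  -0.0983  0.1338] w 0.0874 F [-0.5  0.2  1.2] t 4.1 q6 -0.23
```

Emit:
creep_tool(
  steps=[
    [0.001,-0.002,0.025,0],
    [0,0,0.025,0],
    [0,0,0.02,0],
    [0,0,0,0],
    [0,0,0,0],
  ],
)

```text
time: 4.52
position: [0.5208, -0.0963, 0.0623]
tool_rot: [0.762, 0.648, -0.0, -0.001]
ft_force: [0.5, 0.2, 0.3]
grip_width: 0.0871
grip_force: 0.0
```

```bash
python3 -c "
from h import *
go([.5215,-.096],.081);robot.camera('top');go([.5215,-.096],.081)"
```

```text
delta [ 0.0004  0.0006 -0.    ] tool turn needed 0.0001 pos [ 0.5208 -0.0963  0.0623] w 0.0871 F [0.5 0.2 0.3] t 4.5167 q6 -0.23
delta [ 0.0006 -0.0003  0.0008] tool turn needed 0.0002 pos [ 0.5217 -0.0967  0.0631] w 0.0871 F [ 0.8 -0.8 -0.1] t 4.5667 q6 -0.23
```

Emit:
creep_tool(
  steps=[
    [0,0,0,0],
    [0,0,0,0],
    [0,0,0,0],
    [0,0,0,0],
    [0,0,0,0],
    [0,0,0,0],
  ],
  jaw=0.03,
  clamp_n=15,
)

```text
time: 5.07
position: [0.5216, -0.0966, 0.0629]
tool_rot: [0.762, 0.648, 0.0, 0.0]
ft_force: [0.4, -0.1, -0.1]
grip_width: 0.0549
grip_force: 0.0
```

```bash
python3 -c "
from h import *
go([.5215,-.096],.081)"
```

```text
delta [ 0.0006 -0.0001  0.0006] tool turn needed 0.0004 pos [ 0.5216 -0.0966  0.0629] w 0.0549 F [ 0.4 -0.1 -0.1] t 5.0667 q6 -0.23
```

Emit:
creep_tool(
  steps=[
    [0,0,0,0],
    [0,0,0,0],
    [0,0,0,0],
    [0,0,0,0],
    [0,0,0,0],
  ],
)

```text
time: 5.48
position: [0.5216, -0.0966, 0.0626]
tool_rot: [0.762, 0.648, 0.0, 0.0]
ft_force: [0.2, 0.3, 0.9]
grip_width: 0.0422
grip_force: 15.0
```

Emit:
creep_tool(
  steps=[
    [0,0,-0.01,0],
    [0,0,-0.03,0],
    [0,0,-0.03,0],
    [0,0,-0.03,0],
    [0,0,-0.02,0],
    [0,0,0,0],
    [0,0,0,0],
    [0,0,0,0],
  ],
)

```text
time: 6.15
position: [0.5203, -0.0961, 0.1818]
tool_rot: [0.762, 0.648, -0.001, -0.001]
ft_force: [-0.2, 0.4, -1.7]
grip_width: 0.0424
grip_force: 15.0
```

```bash
python3 -c "
from h import *
go([.5235,-.38],.067)"
```

```text
delta [-0.2798  0.0493  0.1332] tool turn needed 0.0004 pos [ 0.5203 -0.0961  0.1818] w 0.0424 F [-0.2  0.4 -1.7] t 6.15 q6 -0.23
```

Emit:
creep_tool(
  steps=[
    [-0.014,0.0025,0,0],
    [-0.028,0.005,0,0],
    [-0.028,0.005,0,0],
    [-0.028,0.005,0,0],
    [-0.028,0.005,0,0],
    [-0.028,0.005,0,0],
    [-0.028,0.005,0,0],
    [-0.028,0.005,0,0],
    [-0.028,0.005,0,0],
    [-0.028,0.005,0,0],
    [-0.014,0.0025,0,0],
    [0,0,0,0],
    [0,0,0.03,0],
    [0,0,0.03,0],
    [0,0,0.03,0],
    [0,0,0.02,0],
    [0,0,0,0],
    [0,0,0,0],
    [0,0,0,0],
  ],
)

```text
time: 7.73
position: [0.5262, -0.3807, 0.0734]
tool_rot: [0.762, 0.648, 0.0, 0.0]
ft_force: [0.8, -0.5, -1.3]
grip_width: 0.0424
grip_force: 15.0
```

```bash
python3 -c "
from h import *
go([.5235,-.38],.067)"
```

```text
delta [ 0.0003 -0.0028  0.0251] tool turn needed 0.0009 pos [ 0.5262 -0.3807  0.0734] w 0.0424 F [ 0.8 -0.5 -1.3] t 7.7333 q6 -0.64
```

Emit:
creep_tool(
  steps=[
    [0,-0.002,0.01,0],
    [0,0,0.01,0],
    [0,0,0.004,0],
    [0,0,0.001,0],
    [0,0,0.001,0],
    [0,0,0,0],
    [0,0,0,0],
  ],
)

```text
time: 8.32
position: [0.5238, -0.3808, 0.0468]
tool_rot: [0.762, 0.648, 0.0, 0.0]
ft_force: [0.1, 0.3, -2.4]
grip_width: 0.0422
grip_force: 15.0
```

Emit:
creep_tool(
  steps=[
    [0,0,0.001,0],
    [0,0,0.001,0],
    [0,0,0,0],
    [0,0,0,0],
  ],
)

```text
time: 8.65
position: [0.524, -0.3811, 0.0456]
tool_rot: [0.762, 0.648, -0.0, 0.001]
ft_force: [-1.7, 0.3, 4.9]
grip_width: 0.0422
grip_force: 15.0
```

Emit:
creep_tool(
  steps=[
    [0,0,0,0],
    [0,0,0,0],
    [0,0,0,0],
    [0,0,0,0],
    [0,0,0,0],
    [0,0,0,0],
    [0,0,0,0],
    [0,0,0,0],
    [0,0,0,0],
    [0,0,0,0],
  ],
  jaw=0.087,
)

```text
time: 9.48
position: [0.5236, -0.3806, 0.0446]
tool_rot: [0.762, 0.648, -0.0, 0.0]
ft_force: [0.5, -0.2, 0.3]
grip_width: 0.0863
grip_force: 0.0
```

Emit:
creep_tool(
  steps=[
    [0,0,-0.01,0],
    [0,0,-0.03,0],
    [0,0,-0.03,0],
    [0,0,-0.03,0],
    [0,0,-0.03,0],
    [0,0,-0.02,0],
    [0,0,0,0],
    [0,0,0,0],
    [0,0,0,0],
  ],
)

```text
time: 10.23
position: [0.523, -0.38, 0.194]
tool_rot: [0.762, 0.648, -0.0, -0.001]
ft_force: [0.1, 0.2, 0.2]
grip_width: 0.087
grip_force: 0.0
```

```bash
python3 -c "
from h import *
go([.5285,-.0275],.073)
c=cam('side');crop(c,235,100,395,220,5,'pics/s3.png')"
```

```text
delta [ 0.3487 -0.0513  0.1401] tool turn needed 0.0003 pos [ 0.523 -0.38   0.194] w 0.087 F [0.1 0.2 0.2] t 10.2333 q6 -0.64
```

View pics/s3.png

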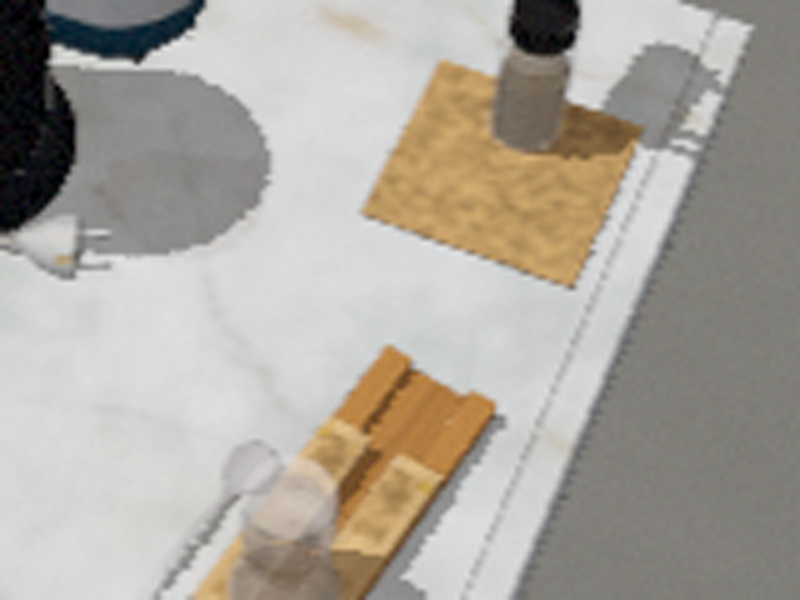

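The jar stands upright on the mat, with its foot near crop (530,135). The rack now shows empty lips with the jar's cork marks at about (390,485) and (340,440). Next is the glass.

Emit:
creep_tool(
  steps=[
    [0.014,-0.002,0,0],
    [0.028,-0.004,0,0],
    [0.028,-0.004,0,0],
    [0.028,-0.004,0,0],
    [0.028,-0.004,0,0],
    [0.028,-0.004,0,0],
    [0.028,-0.004,0,0],
    [0.028,-0.004,0,0],
    [0.028,-0.004,0,0],
    [0.028,-0.004,0,0],
    [0.028,-0.004,0,0],
    [0.028,-0.004,0,0],
    [0.028,-0.004,0,0],
    [0,-0.001,0,0],
    [0,0,0,0],
    [0,0,0,0],
    [0,0,0,0],
  ],
)

```text
time: 11.7
position: [0.5295, -0.0276, 0.1941]
tool_rot: [0.762, 0.647, -0.0, -0.0]
ft_force: [-0.7, 0.1, -0.6]
grip_width: 0.0868
grip_force: 0.0
```

```bash
python3 -c "
from h import *
go([.5285,-.0275],.073)"
```

```text
delta [-1.000e-04 -9.000e-04  1.398e-01] tool turn needed -0.0005 pos [ 0.5295 -0.0276  0.1941] w 0.0868 F [-0.7  0.1 -0.6] t 11.7 q6 -0.1
```

Emit:
creep_tool(
  steps=[
    [0,-0.001,0.02,0],
    [0,0,0.03,0],
    [0,0,0.03,0],
    [0,0,0.03,0],
    [0,0,0.02,0],
    [0,0,0.01,0],
    [0,0,0,0],
    [0,0,0,0],
  ],
)

```text
time: 12.37
position: [0.529, -0.0276, 0.0545]
tool_rot: [0.762, 0.647, -0.0, -0.0]
ft_force: [0.8, -0.6, 0.1]
grip_width: 0.0871
grip_force: 0.0
```

Emit:
creep_tool(
  steps=[
    [0,0,0,0],
    [0,0,0,0],
    [0,0,0,0],
    [0,0,0,0],
    [0,0,0,0],
    [0,0,0,0],
    [0,0,0,0],
    [0,0,0,0],
    [0,0,0,0],
    [0,0,0,0],
  ],
  jaw=0.03,
  clamp_n=12,
)

```text
time: 13.2
position: [0.529, -0.0268, 0.0549]
tool_rot: [0.762, 0.648, 0.0, 0.0]
ft_force: [0.1, 0.8, 4.4]
grip_width: 0.0521
grip_force: 12.1
```

Emit:
creep_tool(
  steps=[
    [0,0,-0.01,0],
    [0,0,-0.03,0],
    [0,0,-0.03,0],
    [0,0,-0.03,0],
    [0,0,-0.02,0],
    [0,0,0,0],
    [0,0,0,0],
    [0,0,0,0],
  ],
)

```text
time: 13.87
position: [0.5277, -0.0266, 0.1738]
tool_rot: [0.762, 0.648, -0.001, -0.001]
ft_force: [-0.6, -0.6, -1.5]
grip_width: 0.0517
grip_force: 11.9
```

```bash
python3 -c "
from h import *
go([.5235,-.312],.057)"
```

```text
delta [-0.2824  0.0422  0.1354] tool turn needed 0.0003 pos [ 0.5277 -0.0266  0.1738] w 0.0517 F [-0.6 -0.6 -1.5] t 13.8667 q6 -0.1
```

Emit:
creep_tool(
  steps=[
    [-0.014,0.002,0,0],
    [-0.028,0.004,0,0],
    [-0.028,0.004,0,0],
    [-0.028,0.004,0,0],
    [-0.028,0.004,0,0],
    [-0.028,0.004,0,0],
    [-0.028,0.004,0,0],
    [-0.028,0.004,0,0],
    [-0.028,0.004,0,0],
    [-0.028,0.004,0,0],
    [-0.014,0.003,0,0],
    [0,0,0,0],
    [0,0,0.03,0],
    [0,0,0.03,0],
    [0,0,0.03,0],
    [0,0,0.02,0],
    [0,0,0,0],
    [0,0,0,0],
    [0,0,0,0],
  ],
)

```text
time: 15.45
position: [0.5247, -0.3091, 0.0653]
tool_rot: [0.762, 0.648, 0.0, 0.0]
ft_force: [1.1, 0.3, -1.4]
grip_width: 0.0515
grip_force: 11.9
```

```bash
python3 -c "
from h import *
go([.5235,-.312],.0565)"
```

```text
delta [-0.0031 -0.0007  0.0275] tool turn needed 0.0012 pos [ 0.5247 -0.3091  0.0653] w 0.0515 F [ 1.1  0.3 -1.4] t 15.45 q6 -0.55
```

Emit:
creep_tool(
  steps=[
    [-0.003,0,0.01,0],
    [0,0,0.01,0],
    [0,0,0.005,0],
    [0,0,0.001,0],
    [0,0,0.001,0],
    [0,0,0.001,0],
    [0,0,0,0],
    [0,0,0,0],
  ],
)

```text
time: 16.12
position: [0.5231, -0.3125, 0.0379]
tool_rot: [0.762, 0.648, -0.0, -0.0]
ft_force: [-2.9, 1.7, 7.2]
grip_width: 0.0518
grip_force: 12.2
```

Emit:
creep_tool(
  steps=[
    [0,0,0,0],
    [0,0,0,0],
    [0,0,0,0],
    [0,0,0,0],
    [0,0,0,0],
    [0,0,0,0],
    [0,0,0,0],
    [0,0,0,0],
    [0,0,0,0],
  ],
  jaw=0.087,
)

```text
time: 16.87
position: [0.5236, -0.3127, 0.0365]
tool_rot: [0.762, 0.648, -0.0, -0.0]
ft_force: [0.1, 0.0, -0.2]
grip_width: 0.0867
grip_force: 0.0
```

Emit:
creep_tool(
  steps=[
    [0,0,-0.01,0],
    [0,0,-0.03,0],
    [0,0,-0.03,0],
    [0,0,-0.03,0],
    [0,0,-0.03,0],
    [0,0,-0.02,0],
    [0,0,0,0],
    [0,0,0,0],
    [0,0,0,0],
  ],
)

```text
time: 17.62
position: [0.523, -0.3122, 0.1863]
tool_rot: [0.762, 0.648, -0.0, -0.001]
ft_force: [-0.0, 0.4, -0.6]
grip_width: 0.0873
grip_force: 0.0
```

```bash
python3 -c "
from h import *
go(rack(0,.062),.14)
t=cam('top');c=cam('side');
a=cv2.resize(c['img'][205:270,240:300],(600,600),interpolation=2)[:,:300*2,::-1];
a=cv2.resize(c['img'][160:280,235:375],None,fx=4,fy=4,interpolation=2);b=cv2.resize(c['img'][100:160,300:375],(240,192));
crop(c,250,100,390,240,4,'pics/s4.png')
crop(c,240,215,290,270,10,'pics/s5.png');crop(t,240,180,300,220,10,'pics/t5.png')"
```

```text
delta [ 0.3416 -0.0384  0.0652] tool turn needed 0.0003 pos [ 0.523  -0.3122  0.1863] w 0.0873 F [-0.   0.4 -0.6] t 17.6167 q6 -0.56
```

View pics/s4.png

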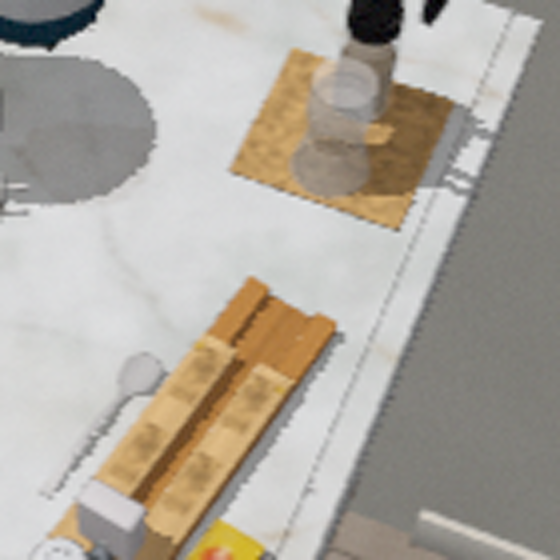

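View pics/s5.png

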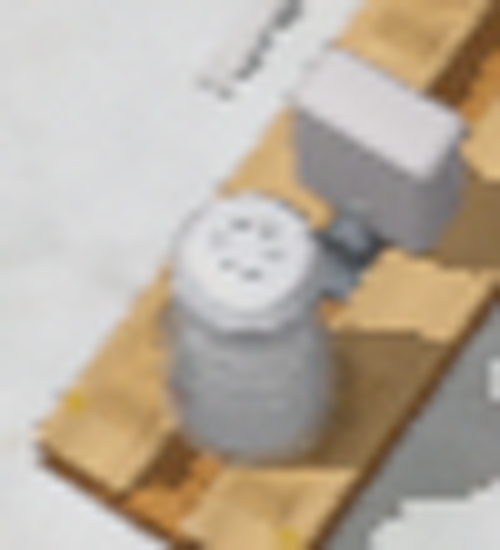

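View pics/t5.png

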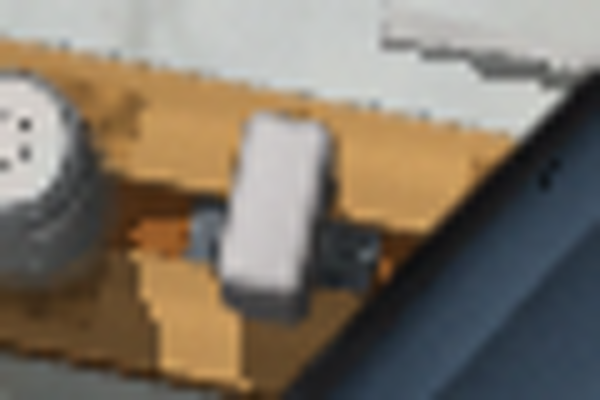

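Both glass and jar stand upright on the mat, the glass foot at crop (330,180). The divider's top face is centred at crop (380,111) in the side view and (276,202) in the top view.

```bash
python3 -c "
from h import *
t=cam('top');s=cam('side')
a=(267.1,199.7);b=(277.5,225.6)
p,e=tri(t,a,s,b);print(p,e)
for q in (p[:2],plane(t,*a,.074)[:2],plane(s,*b,.074)[:2]): print(q,'rack',(q-RC)@rx,(q-RC)@ry)
C=[(250,113),(327,125),(305,290),(222,280)]
w=[plane(t,240+x/10-.5,180+y/10-.5,.074)[:2] for x,y in C]
m=(w[0]+w[1]-w[2]-w[3])/2;print('plate',np.linalg.norm(m),np.arctan2(m[1],m[0]))
"
```

```text
[0.54068793 0.03318307 0.07379153] 0.0002971881024293552
[0.54068793 0.03318307] rack 0.00023913443739790222 0.0640636150665544
[0.54080111 0.03318294] rack 0.00035084879032514784 0.06408177979284871
[0.54049375 0.03328869] rack 3.043987473524058e-05 0.06413647032802589
plate 0.036989200132913326 -0.11281161508480564
```

Emit:
creep_tool(
  steps=[
    [0.014,-0.002,0,0],
    [0.028,-0.003,0,0],
    [0.028,-0.003,0,0],
    [0.028,-0.003,0,0],
    [0.028,-0.003,0,0],
    [0.028,-0.003,0,0],
    [0.028,-0.003,0,0],
    [0.028,-0.003,0,0],
    [0.028,-0.003,0,0],
    [0.028,-0.003,0,0],
    [0.028,-0.003,0,0],
    [0.028,-0.003,0,0],
    [0.02,-0.003,0,0],
    [0,0,0,0],
    [0,0,0,0],
    [0,0,0,0],
  ],
)

```text
time: 19.15
position: [0.5409, 0.031, 0.1863]
tool_rot: [0.762, 0.648, -0.0, -0.0]
ft_force: [-0.1, 0.1, 0.4]
grip_width: 0.0874
grip_force: 0.0
```

```bash
python3 -c "
from h import *
go(rack(0,.063),.053)"
```

```text
delta [ 0.0012 -0.0007  0.152 ] tool turn needed 0.0009 pos [0.5409 0.031  0.1863] w 0.0874 F [-0.1  0.1  0.4] t 19.15 q6 0.01
```

Emit:
creep_tool(
  steps=[
    [0.001,-0.001,0.02,0],
    [0,0,0.03,0],
    [0,0,0.03,0],
    [0,0,0.03,0],
    [0,0,0.02,0],
    [0,0,0.01,0],
    [0,0,0.01,0],
    [0,0,0,0],
    [0,0,0,0],
  ],
)

```text
time: 19.9
position: [0.5408, 0.0316, 0.0368]
tool_rot: [0.762, 0.647, 0.0, 0.0]
ft_force: [0.3, 1.0, 0.3]
grip_width: 0.0868
grip_force: 0.0
```

```bash
python3 -c "
from h import *
go(rack(0,.063),.055)"
```

```text
delta [ 0.0005 -0.0007  0.0005] tool turn needed -0.0004 pos [0.5408 0.0316 0.0368] w 0.0868 F [0.3 1.  0.3] t 19.9 q6 0.01
```

Emit:
creep_tool(
  steps=[
    [0,0,0,0],
    [0,0,0,0],
    [0,0,0,0],
    [0,0,0,0],
    [0,0,0,0],
    [0,0,0,0],
    [0,0,0,0],
    [0,0,0,0],
    [0,0,0,0],
    [0,0,0,0],
    [0,0,0,0],
  ],
  jaw=0.02,
  clamp_n=12,
)

```text
time: 20.82
position: [0.5404, 0.0321, 0.0366]
tool_rot: [0.762, 0.648, 0.0, -0.0]
ft_force: [-0.2, -0.9, 1.3]
grip_width: 0.0397
grip_force: 12.0
```

```bash
python3 -c "
from h import *
go(rack(0,-.132),.055)"
```

```text
delta [-0.195  -0.0002  0.0003] tool turn needed 0.0004 pos [0.5404 0.0321 0.0366] w 0.0397 F [-0.2 -0.9  1.3] t 20.8167 q6 0.01
```

Emit:
creep_tool(
  steps=[
    [0,0,-0.001,0],
    [-0.005,0,0,0],
    [-0.01,0,0,0],
    [-0.01,0,0,0],
    [-0.01,0,0,0],
    [-0.01,0,0,0],
    [-0.01,0,0,0],
    [-0.005,0,0,0],
    [0,0,0,0],
    [0,0,0,0],
    [0,0,0,0],
  ],
)

```text
time: 21.73
position: [0.5307, -0.027, 0.0376]
tool_rot: [0.762, 0.648, 0.0, -0.0]
ft_force: [-0.2, -0.1, 0.1]
grip_width: 0.0395
grip_force: 12.0
```

```bash
python3 -c "
from h import *
go(rack(0,-.133),.056)"
```

```text
delta [-1.36e-01 -1.00e-04  3.00e-04] tool turn needed 0.0001 pos [ 0.5307 -0.027   0.0376] w 0.0395 F [-0.2 -0.1  0.1] t 21.7333 q6 -0.1
```

Emit:
creep_tool(
  steps=[
    [-0.006,0,0,0],
    [-0.01,0,0,0],
    [-0.01,0,0,0],
    [-0.01,0,0,0],
    [-0.01,0,0,0],
    [-0.01,0,0,0],
    [-0.01,0,0,0],
    [-0.01,0,0,0],
    [-0.01,0,0,0],
    [-0.01,0,0,0],
    [-0.01,0,0,0],
    [-0.01,0,0,0],
    [-0.01,0,0,0],
    [-0.01,0,0,0],
    [0,0,0,0],
    [0,0,0,0],
    [0,0,0,0],
  ],
)

```text
time: 23.15
position: [0.5086, -0.1611, 0.0375]
tool_rot: [0.762, 0.647, -0.0, -0.0]
ft_force: [0.1, 0.0, -1.0]
grip_width: 0.0401
grip_force: 12.0
```

```bash
python3 -c "
from h import *
go(rack(0,-.133),.056)"
```

```text
delta [-0.0001  0.0001  0.0002] tool turn needed 0.0 pos [ 0.5086 -0.1611  0.0375] w 0.0401 F [ 0.1  0.  -1. ] t 23.15 q6 -0.35
```

Free of the lips with no side force, so I'll lift gently and check.

Emit:
creep_tool(
  steps=[
    [0,0,-0.005,0],
    [0,0,-0.005,0],
    [0,0,-0.005,0],
    [0,0,-0.005,0],
    [0,0,0,0],
    [0,0,0,0],
  ],
)

```text
time: 23.65
position: [0.5092, -0.1614, 0.0582]
tool_rot: [0.762, 0.648, 0.0, 0.001]
ft_force: [-0.4, -0.1, -0.8]
grip_width: 0.0396
grip_force: 12.0
```

Emit:
creep_tool(
  steps=[
    [0,0,-0.02,0],
    [0,0,-0.03,0],
    [0,0,-0.03,0],
    [0,0,-0.03,0],
    [0,0,-0.02,0],
    [0,0,0,0],
    [0,0,0,0],
    [0,0,0,0],
  ],
)

```text
time: 24.32
position: [0.5078, -0.1608, 0.1865]
tool_rot: [0.762, 0.648, -0.0, -0.001]
ft_force: [-0.1, 0.2, -1.8]
grip_width: 0.0397
grip_force: 12.0
```

```bash
python3 -c "
from h import *
go([.5205,.2873],.057)
s=cam('side');crop(s,270,80,390,200,4,'pics/s6.png')"
```

```text
delta [ 0.4441 -0.0593  0.1487] tool turn needed 0.0003 pos [ 0.5078 -0.1608  0.1865] w 0.0397 F [-0.1  0.2 -1.8] t 24.3167 q6 -0.35
```

View pics/s6.png

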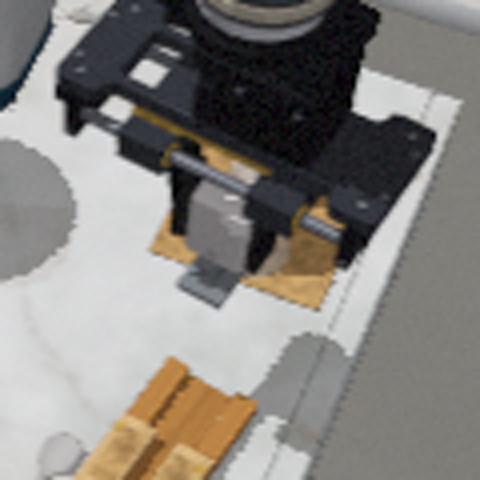

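The divider hangs upright between the fingers, with its foot at crop (208,285). Next stop is the saucer.

Emit:
creep_tool(
  steps=[
    [0.014,-0.002,0,0],
    [0.028,-0.0038,0,0],
    [0.028,-0.0038,0,0],
    [0.028,-0.0038,0,0],
    [0.028,-0.0038,0,0],
    [0.028,-0.0038,0,0],
    [0.028,-0.0038,0,0],
    [0.028,-0.0038,0,0],
    [0.028,-0.0038,0,0],
    [0.028,-0.0038,0,0],
    [0.028,-0.0038,0,0],
    [0.028,-0.0038,0,0],
    [0.028,-0.0038,0,0],
    [0.028,-0.0038,0,0],
    [0.028,-0.0038,0,0],
    [0.028,-0.0038,0,0],
    [0.008,0,0,0],
    [0,0,0,0],
    [0,0,0,0],
    [0,0,0,0],
  ],
)

```text
time: 26.03
position: [0.521, 0.2834, 0.1867]
tool_rot: [0.762, 0.647, -0.001, -0.0]
ft_force: [-1.1, -0.2, -1.5]
grip_width: 0.0399
grip_force: 12.0
```

```bash
python3 -c "
from h import *
go([.5203,.2858],.056)"
```

```text
delta [ 0.0025 -0.0008  0.1494] tool turn needed -0.0002 pos [0.521  0.2834 0.1867] w 0.0399 F [-1.1 -0.2 -1.5] t 26.0333 q6 0.47
```

Emit:
creep_tool(
  steps=[
    [0.002,-0.001,0.02,0],
    [0,0,0.03,0],
    [0,0,0.03,0],
    [0,0,0.03,0],
    [0,0,0.02,0],
    [0,0,0.01,0],
    [0,0,0,0],
    [0,0,0,0],
    [0,0,0,0],
  ],
)

```text
time: 26.78
position: [0.5225, 0.2865, 0.049]
tool_rot: [0.762, 0.647, 0.001, 0.001]
ft_force: [-0.8, -0.1, -1.2]
grip_width: 0.0398
grip_force: 12.0
```

```bash
python3 -c "
from h import *
go([.5203,.2858],.0545)
s=cam('side');crop(s,170,260,310,400,4,'pics/s7.png')"
```

```text
delta [-0.001  -0.0021  0.0131] tool turn needed -0.0004 pos [0.5225 0.2865 0.049 ] w 0.0398 F [-0.8 -0.1 -1.2] t 26.7833 q6 0.48
```

View pics/s7.png

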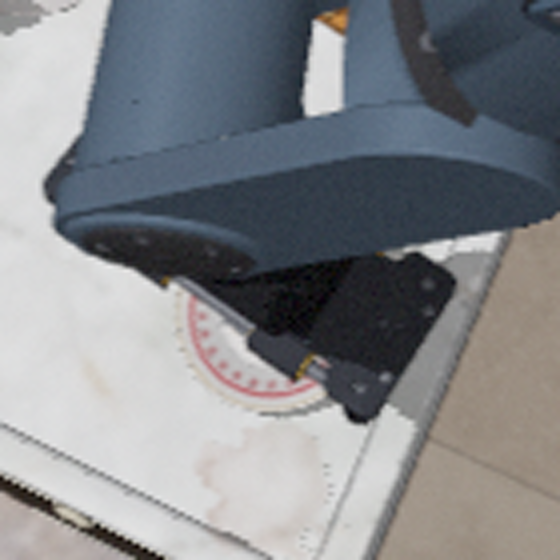

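The saucer's red ring (around crop (260,340)) is below the gripper, and the wrist hides the divider. I'll lower by feel.

Emit:
creep_tool(
  steps=[
    [0,-0.001,0.006,0],
    [0,0,0.004,0],
    [0,0,0.001,0],
    [0,0,0.001,0],
    [0,0,0,0],
    [0,0,0,0],
  ],
)

```text
time: 27.33
position: [0.5202, 0.2868, 0.0355]
tool_rot: [0.762, 0.648, -0.0, 0.0]
ft_force: [0.6, -0.5, -2.5]
grip_width: 0.0396
grip_force: 12.0
```

Emit:
creep_tool(
  steps=[
    [0,0,0.001,0],
    [0,0,0.0005,0],
    [0,0,0,0],
    [0,0,0,0],
  ],
)

```text
time: 27.67
position: [0.5204, 0.2868, 0.0352]
tool_rot: [0.762, 0.648, 0.0, 0.0]
ft_force: [-1.1, -0.6, 5.4]
grip_width: 0.0399
grip_force: 12.0
```

Emit:
creep_tool(
  steps=[
    [0,0,0,0],
    [0,0,0,0],
    [0,0,0,0],
    [0,0,0,0],
    [0,0,0,0],
    [0,0,0,0],
    [0,0,0,0],
    [0,0,0,0],
    [0,0,0,0],
    [0,0,0,0],
  ],
  jaw=0.087,
)

```text
time: 28.5
position: [0.5202, 0.2867, 0.034]
tool_rot: [0.762, 0.648, -0.0, -0.0]
ft_force: [0.6, 0.5, -0.3]
grip_width: 0.0863
grip_force: 0.0
```

Emit:
creep_tool(
  steps=[
    [0,0,-0.01,0],
    [0,0,-0.03,0],
    [0,0,-0.03,0],
    [0,0,-0.03,0],
    [0,0,-0.03,0],
    [0,0,-0.03,0],
    [0,0,0,0],
    [0,0,0,0],
    [0,0,0,0],
  ],
)

```text
time: 29.25
position: [0.5195, 0.2865, 0.1941]
tool_rot: [0.762, 0.648, -0.0, -0.0]
ft_force: [-1.0, -0.5, -1.2]
grip_width: 0.0874
grip_force: 0.0
```

```bash
python3 -c "
from h import *
go([.5236,-.3127],.0562)"
```

```text
delta [-0.5907  0.1007  0.1567] tool turn needed 0.0004 pos [0.5195 0.2865 0.1941] w 0.0874 F [-1.  -0.5 -1.2] t 29.25 q6 0.48
```

Emit:
creep_tool(
  steps=[
    [-0.018,0.003,0,0],
    [-0.034,0.006,0,0],
    [-0.034,0.006,0,0],
    [-0.034,0.006,0,0],
    [-0.034,0.006,0,0],
    [-0.034,0.006,0,0],
    [-0.034,0.006,0,0],
    [-0.034,0.006,0,0],
    [-0.034,0.006,0,0],
    [-0.034,0.006,0,0],
    [-0.034,0.006,0,0],
    [-0.034,0.006,0,0],
    [-0.034,0.006,0,0],
    [-0.034,0.006,0,0],
    [-0.034,0.006,0,0],
    [-0.034,0.006,0,0],
    [-0.034,0.006,0,0],
    [-0.028,0.002,0,0],
    [0,0,0,0],
    [0,0,0,0],
  ],
)

```text
time: 30.92
position: [0.5234, -0.3127, 0.1918]
tool_rot: [0.763, 0.646, -0.0, -0.002]
ft_force: [-0.6, 0.1, 0.0]
grip_width: 0.087
grip_force: 0.0
```

```bash
python3 -c "
from h import *
go([.5236,-.3127],.0562)
s=cam('side');t=cam('top');a=s['img'][290:380,190:290];b=t['img'][165:255,110:210]
cv2.imwrite('pics/d.png',cv2.resize(np.hstack([a,b]),None,fx=4,fy=4,interpolation=2)[:,:,::-1])"
```

```text
delta [-0.0003  0.0008  0.1543] tool turn needed -0.0028 pos [ 0.5234 -0.3127  0.1918] w 0.087 F [-0.6  0.1  0. ] t 30.9167 q6 -0.56
```

View pics/d.png

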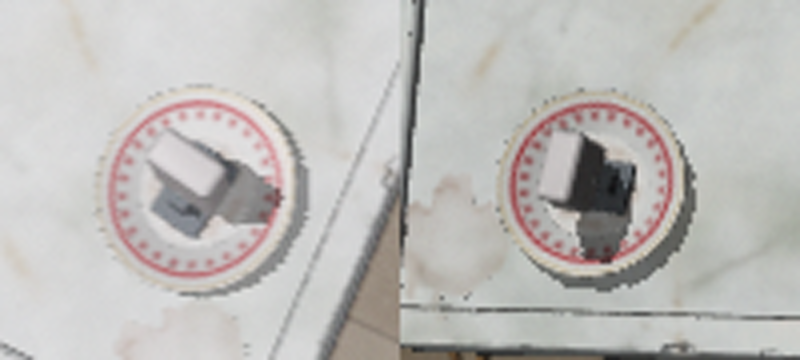

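The divider stands upright in the saucer, its top face at montage (188,165) in the side view and (560,170) in the top view. I'll check its numbers and fetch the glass.

```bash
python3 -c "
from h import *
t=cam('top');s=cam('side')
p,e=tri(t,(149.6,207),s,(236.6,330.9));print(p,e)
for c,b in((t,(125,180,190,245)),(s,(205,300,275,372))):
    x0,y0,x1,y1=b;m=cv2.inRange(cv2.cvtColor(c['img'],cv2.COLOR_RGB2HSV)[y0:y1,x0:x1],(165,50,60),(180,255,255))
    k=np.argwhere(m)[:,::-1]+[x0,y0];w=np.array([plane(c,*q,.012)[:2] for q in k],np.float32);print(cv2.minEnclosingCircle(w))
"
```

```text
[0.51843286 0.28793579 0.07088968] 0.001206788023958502
((0.5198593735694885, 0.2881701588630676), 0.047228388488292694)
((0.520901620388031, 0.2861534059047699), 0.046913161873817444)
```

Emit:
creep_tool(
  steps=[
    [0,0,0.02,0],
    [0,0,0.03,0],
    [0,0,0.03,0],
    [0,0,0.03,0],
    [0,0,0.03,0],
    [0,0,0.014,0],
    [0,0,0,0],
    [0,0,0,0],
    [0,0,0,0],
  ],
)

```text
time: 31.87
position: [0.5257, -0.3117, 0.0412]
tool_rot: [0.762, 0.648, 0.0, 0.001]
ft_force: [-0.3, -0.4, 0.6]
grip_width: 0.0868
grip_force: 0.0
```

```bash
python3 -c "
from h import *
go([.5236,-.3127],.0562)"
```

```text
delta [-0.0013 -0.0019  0.0037] tool turn needed 0.0014 pos [ 0.5257 -0.3117  0.0412] w 0.0868 F [-0.3 -0.4  0.6] t 31.8667 q6 -0.56
```

Emit:
creep_tool(
  steps=[
    [-0.001,-0.002,0.003,0],
    [0,0,0,0],
    [0,0,0,0],
    [0,0,0,0],
  ],
)

```text
time: 32.2
position: [0.5228, -0.3129, 0.0379]
tool_rot: [0.762, 0.648, 0.0, 0.001]
ft_force: [0.3, 0.6, 0.0]
grip_width: 0.0872
grip_force: 0.0
```

Emit:
creep_tool(
  steps=[
    [0,0,0,0],
    [0,0,0,0],
    [0,0,0,0],
    [0,0,0,0],
    [0,0,0,0],
    [0,0,0,0],
    [0,0,0,0],
    [0,0,0,0],
    [0,0,0,0],
    [0,0,0,0],
  ],
  jaw=0.03,
  clamp_n=12,
)

```text
time: 33.03
position: [0.5226, -0.3125, 0.0369]
tool_rot: [0.762, 0.648, 0.0, -0.0]
ft_force: [-0.1, 0.7, -1.3]
grip_width: 0.0522
grip_force: 12.0
```

```bash
python3 -c "
from h import *
go([.529,-.027],.0742)"
```

```text
delta [ 0.2828 -0.0397 -0.0185] tool turn needed 0.0003 pos [ 0.5226 -0.3125  0.0369] w 0.0522 F [-0.1  0.7 -1.3] t 33.0333 q6 -0.56
```

Emit:
creep_tool(
  steps=[
    [0,0,-0.01,0],
    [0,0,-0.03,0],
    [0,0,-0.03,0],
    [0,0,-0.03,0],
    [0,0,-0.03,0],
    [0,0,-0.01,0],
    [0,0,0,0],
    [0,0,0,0],
    [0,0,0,0],
  ],
)

```text
time: 33.78
position: [0.5213, -0.3115, 0.1752]
tool_rot: [0.762, 0.648, -0.0, -0.002]
ft_force: [-0.9, -0.5, -1.4]
grip_width: 0.0521
grip_force: 11.9
```

```bash
python3 -c "
from h import *
go([.529,-.027],.0742)"
```

```text
delta [ 0.2818 -0.0379  0.1204] tool turn needed 0.0003 pos [ 0.5213 -0.3115  0.1752] w 0.0521 F [-0.9 -0.5 -1.4] t 33.7833 q6 -0.56
```

Emit:
creep_tool(
  steps=[
    [0.014,-0.002,0,0],
    [0.028,-0.004,0,0],
    [0.028,-0.004,0,0],
    [0.028,-0.004,0,0],
    [0.028,-0.004,0,0],
    [0.028,-0.004,0,0],
    [0.028,-0.004,0,0],
    [0.028,-0.004,0,0],
    [0.028,-0.004,0,0],
    [0.028,-0.004,0,0],
    [0.016,-0.001,0,0],
    [0,0,0,0],
    [0,0,0.03,0],
    [0,0,0.03,0],
    [0,0,0.03,0],
    [0,0,0.01,0],
    [0,0,0,0],
    [0,0,0,0],
    [0,0,0,0],
  ],
)

```text
time: 35.37
position: [0.5305, -0.0283, 0.078]
tool_rot: [0.762, 0.647, 0.001, 0.001]
ft_force: [0.3, -0.8, -1.5]
grip_width: 0.0521
grip_force: 11.9
```

```bash
python3 -c "
from h import *
go([.529,-.027],.0735)"
```

```text
delta [ 0.0011 -0.0018  0.0232] tool turn needed -0.0 pos [ 0.5305 -0.0283  0.078 ] w 0.0521 F [ 0.3 -0.8 -1.5] t 35.3667 q6 -0.1
```

Emit:
creep_tool(
  steps=[
    [0.001,-0.001,0.01,0],
    [0,0,0.008,0],
    [0,0,0.003,0],
    [0,0,0.001,0],
    [0,0,0,0],
    [0,0,0,0],
    [0,0,0,0],
  ],
)

```text
time: 35.95
position: [0.529, -0.0269, 0.0553]
tool_rot: [0.762, 0.648, 0.0, 0.0]
ft_force: [0.0, 1.0, -1.9]
grip_width: 0.0523
grip_force: 11.9
```

Emit:
creep_tool(
  steps=[
    [0,0,0.001,0],
    [0,0,0.0005,0],
    [0,0,0,0],
    [0,0,0,0],
    [0,0,0,0],
  ],
)

```text
time: 36.37
position: [0.5291, -0.0269, 0.0539]
tool_rot: [0.762, 0.648, 0.0, 0.0]
ft_force: [-0.1, -0.6, 3.2]
grip_width: 0.0521
grip_force: 12.1
```

Seated. I'll release and fetch the jar.

Emit:
creep_tool(
  steps=[
    [0,0,0,0],
    [0,0,0,0],
    [0,0,0,0],
    [0,0,0,0],
    [0,0,0,0],
    [0,0,0,0],
    [0,0,0,0],
    [0,0,0,0],
    [0,0,0,0],
  ],
  jaw=0.087,
)

```text
time: 37.12
position: [0.5287, -0.0268, 0.0535]
tool_rot: [0.762, 0.648, -0.0, -0.0]
ft_force: [0.6, 0.1, -0.2]
grip_width: 0.0868
grip_force: 0.0
```

Emit:
creep_tool(
  steps=[
    [0,0,-0.01,0],
    [0,0,-0.03,0],
    [0,0,-0.03,0],
    [0,0,-0.03,0],
    [0,0,-0.03,0],
    [0,0,-0.01,0],
    [0,0,0,0],
    [0,0,0,0],
    [0,0,0,0],
  ],
)

```text
time: 37.87
position: [0.5275, -0.0265, 0.1923]
tool_rot: [0.762, 0.648, -0.001, -0.001]
ft_force: [-0.3, 0.2, -0.4]
grip_width: 0.0872
grip_force: 0.0
```

Emit:
creep_tool(
  steps=[
    [-0.014,0.002,0,0],
    [-0.028,0.004,0,0],
    [-0.028,0.004,0,0],
    [-0.028,0.004,0,0],
    [-0.028,0.004,0,0],
    [-0.028,0.004,0,0],
    [-0.028,0.004,0,0],
    [-0.028,0.004,0,0],
    [-0.028,0.004,0,0],
    [-0.028,0.004,0,0],
    [-0.028,0.004,0,0],
    [-0.028,0.004,0,0],
    [-0.028,0.004,0,0],
    [0,0.005,0,0],
    [0,0,0,0],
    [0,0,0,0],
    [0,0,0,0],
  ],
)

```text
time: 39.28
position: [0.526, -0.3792, 0.1921]
tool_rot: [0.762, 0.648, -0.0, -0.002]
ft_force: [0.5, -0.9, -0.1]
grip_width: 0.0867
grip_force: 0.0
```

```bash
python3 -c "
from h import *
go([.5236,-.3806],.0641)"
```

```text
delta [-0.0022 -0.0017  0.1467] tool turn needed 0.0013 pos [ 0.526  -0.3792  0.1921] w 0.0867 F [ 0.5 -0.9 -0.1] t 39.2833 q6 -0.64
```

Emit:
creep_tool(
  steps=[
    [-0.002,-0.002,0.02,0],
    [0,0,0.03,0],
    [0,0,0.03,0],
    [0,0,0.03,0],
    [0,0,0.02,0],
    [0,0,0.017,0],
    [0,0,0,0],
    [0,0,0,0],
    [0,0,0,0],
  ],
)

```text
time: 40.03
position: [0.525, -0.3824, 0.0476]
tool_rot: [0.762, 0.648, 0.0, 0.001]
ft_force: [-0.2, -1.0, 0.9]
grip_width: 0.087
grip_force: 0.0
```

```bash
python3 -c "
from h import *
go([.5236,-.3806],.0641)"
```

```text
delta [ 0.0016 -0.0017  0.0022] tool turn needed 0.0013 pos [ 0.525  -0.3824  0.0476] w 0.087 F [-0.2 -1.   0.9] t 40.0333 q6 -0.64
```

Emit:
creep_tool(
  steps=[
    [0,0,0,0],
    [0,0,0,0],
    [0,0,0,0],
    [0,0,0,0],
    [0,0,0,0],
    [0,0,0,0],
    [0,0,0,0],
    [0,0,0,0],
    [0,0,0,0],
    [0,0,0,0],
    [0,0,0,0],
  ],
  jaw=0.03,
  clamp_n=15,
)

```text
time: 40.95
position: [0.5243, -0.3828, 0.0465]
tool_rot: [0.762, 0.648, -0.0, 0.0]
ft_force: [-0.6, 0.3, 0.2]
grip_width: 0.0421
grip_force: 15.0
```

Emit:
creep_tool(
  steps=[
    [0,0,-0.01,0],
    [0,0,-0.03,0],
    [0,0,-0.03,0],
    [0,0,-0.03,0],
    [0,0,-0.03,0],
    [0,0,-0.01,0],
    [0,0,0,0],
    [0,0,0,0],
    [0,0,0,0],
  ],
)

```text
time: 41.7
position: [0.5231, -0.3815, 0.1844]
tool_rot: [0.762, 0.648, -0.0, -0.002]
ft_force: [-0.1, -0.9, -1.6]
grip_width: 0.0418
grip_force: 15.0
```

```bash
python3 -c "
from h import *
go([.5216,-.0966],.0814)"
```

```text
delta [ 0.2806 -0.047   0.1226] tool turn needed 0.0003 pos [ 0.5231 -0.3815  0.1844] w 0.0418 F [-0.1 -0.9 -1.6] t 41.7 q6 -0.64
```

Emit:
creep_tool(
  steps=[
    [0.014,-0.002,0,0],
    [0.028,-0.005,0,0],
    [0.028,-0.005,0,0],
    [0.028,-0.005,0,0],
    [0.028,-0.005,0,0],
    [0.028,-0.005,0,0],
    [0.028,-0.005,0,0],
    [0.028,-0.005,0,0],
    [0.028,-0.005,0,0],
    [0.028,-0.005,0,0],
    [0.013,-0.001,0,0],
    [0,0,0,0],
    [0,0,0.03,0],
    [0,0,0.03,0],
    [0,0,0.03,0],
    [0,0,0.01,0],
    [0,0,0,0],
    [0,0,0,0],
    [0,0,0,0],
  ],
)

```text
time: 43.28
position: [0.5231, -0.1005, 0.0876]
tool_rot: [0.762, 0.647, 0.001, 0.001]
ft_force: [0.4, -0.5, -0.4]
grip_width: 0.0424
grip_force: 15.0
```

```bash
python3 -c "
from h import *
go([.5214,-.0982],.0824)"
```

```text
delta [ 0.002  -0.0021  0.0239] tool turn needed -0.0002 pos [ 0.5231 -0.1005  0.0876] w 0.0424 F [ 0.4 -0.5 -0.4] t 43.2833 q6 -0.24
```

Emit:
creep_tool(
  steps=[
    [0.001,-0.001,0.01,0],
    [0,0,0.008,0],
    [0,0,0.003,0],
    [0,0,0.001,0],
    [0,0,0,0],
    [0,0,0,0],
    [0,0,0,0],
  ],
)

```text
time: 43.87
position: [0.5213, -0.0985, 0.0647]
tool_rot: [0.762, 0.648, 0.0, 0.0]
ft_force: [0.4, -0.8, -1.6]
grip_width: 0.0421
grip_force: 15.0
```

Emit:
creep_tool(
  steps=[
    [0,0,0.001,0],
    [0,0,0.0005,0],
    [0,0,0,0],
    [0,0,0,0],
    [0,0,0,0],
  ],
)

```text
time: 44.28
position: [0.5214, -0.0986, 0.0635]
tool_rot: [0.762, 0.648, 0.0, 0.0]
ft_force: [-1.1, -0.9, 2.9]
grip_width: 0.042
grip_force: 15.0
```

Seated. I'll release, retreat and check.

Emit:
creep_tool(
  steps=[
    [0,0,0,0],
    [0,0,0,0],
    [0,0,0,0],
    [0,0,0,0],
    [0,0,0,0],
    [0,0,0,0],
    [0,0,0,0],
    [0,0,0,0],
    [0,0,0,0],
    [0,0,0,0],
  ],
  jaw=0.087,
)

```text
time: 45.12
position: [0.5211, -0.0985, 0.063]
tool_rot: [0.762, 0.648, -0.0, -0.0]
ft_force: [-0.0, -0.2, -0.1]
grip_width: 0.0862
grip_force: 0.0
```

Emit:
creep_tool(
  steps=[
    [0,0,-0.01,0],
    [0,0,-0.03,0],
    [0,0,-0.03,0],
    [0,0,-0.03,0],
    [0,0,-0.03,0],
    [0,0,-0.03,0],
    [0,0,0,0],
    [-0.03,0,0,0],
    [-0.03,0,0,0],
    [-0.03,0,0,0],
    [-0.03,0,0,0],
    [-0.03,0,0,0],
    [-0.03,0,0,0],
    [-0.03,0,0,0],
    [-0.03,0,0,0],
    [-0.03,0,0,0],
    [0,0,0,0],
    [0,0,0,0],
    [0,0,0,0],
  ],
)

```text
time: 46.7
position: [0.477, -0.364, 0.2227]
tool_rot: [0.762, 0.647, 0.0, -0.001]
ft_force: [-0.1, 0.5, 0.5]
grip_width: 0.0869
grip_force: 0.0
```

```bash
python3 -c "
from h import *
t=cam('top');s=cam('side');a=cv2.resize(t['img'][170:250,130:375],None,fx=3,fy=3,interpolation=2);b=cv2.resize(s['img'][160:280,235:345],None,fx=2.8,fy=2.8,interpolation=2)
o=np.zeros((a.shape[0]+b.shape[0],a.shape[1],3),np.uint8);o[:a.shape[0]]=a;o[a.shape[0]:,:b.shape[1]]=b
cv2.imwrite('pics/fin.png',o[:,:,::-1])
T0=cv2.imread('pics/top0.png');d=cv2.absdiff(T0,t['img'][:,:,::-1]).max(2)[175:245,215:375];ys,xs=np.where(d>40);print(len(xs))"
```

```text
533
```

View pics/fin.png

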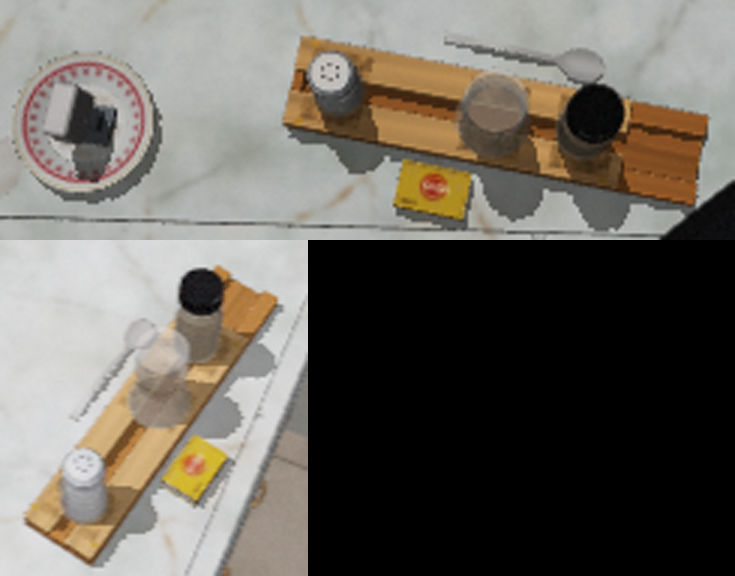

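The final view shows everything in place. The jar's cap is at full-image (328,208) and the glass rim at (295,205), both as at the start, and the divider is upright on the saucer.

```bash
python3 -c "
from rig import robot
print(robot.hand_in())"
```

```text
the job is handed in; nothing more can be done
None
```

The job is handed in, though the hand-in returned no verdict: the divider stands upright in the saucer about 2 mm off centre, the jar and glass are back on their marks to within a few mm, and the shaker, matchbox and teaspoon look unmoved in the final pictures, at about 47 s of the 122 s allowed.

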